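# Refit the mill's clean-out plug and set its stone gap

### The arm

A 6-joint arm with a two-finger parallel gripper is mounted at the origin on the work surface. World frame = base frame: x ahead of the robot, y to its left, z up, the work surface at z = 0. Lengths are in m, angles in rad, forces in N, time in s.
With the tool pointing down it reaches from about 0.3 to 0.775 m from the base axis. Payload 14.6 kg.
Tool frame: the origin (TCP) lies midway between the tips of the shut fingers; the grasp point (between the pads) lies 19 mm behind it (hold_point_z is the distance from the TCP to the grasp point, in m); y points along the fingers, z is the direction in which the jaws open and shut, and the axes are right-handed (so a half turn about y gives the same grasp; the last joint's range is limited). The gripper opens to 94 mm and grips with 3 to 60 N. Pads are 16 mm wide; open, the fingers measure 119 mm over their backs; the gripper's body (75 mm by 177 mm) begins 78 mm behind the grasp point.
Start: joints at [-1.39, 0.3, 1.521, -0, 1.321, -0.067], TCP at [0.135, -0.533, 0.173] pointing down, gripper open.
Joint ranges: [-3.03, 3.03], [-0.79, 2.21], [0.23, 2.52], [-1.04, 4.18], [0, 3.07], [-2.55, 2.55]. Speed limits (rad/s): [2.22, 2.22, 2.57, 3.14, 3.14, 3.14].

### API

Orientations are given as a unit quaternion [w, x, y, z].
In Python, from rig import * gives the robot as it stands.
- The arm moves only by the tool send_rows, never from a script. Its argument "commands" is a list of rows, each a list of 3 entries, a list of its own where there are three numbers: the closure in counts, from 0 (fully open) to 255 (shut), then the shift along the tool's x, y, z in units of 40 mm (1.0 is 40 mm), then the turn, a rotation vector about the tool's x, y, z in units of 8 degrees (1.0 is 8 degrees). In form: [[grip, [dx, dy, dz], [rx, ry, rz]], ...]. A call has 1 to 5 rows; each row shifts and turns the pose as measured when the row begins, along the tool's axes as they then stand; what a row does not reach is not made up. A row lasts 1/8 s, in which the tool goes at most 62.5 mm and 10.7 degrees, less where a joint would pass 70% of its speed; a pose out of reach is approached as far as the arm can. A call is refused whole if a number of a shift passes 1 or a number of a turn 1, either way. A call with a gripper value outside its range is refused whole. The fingers move at their own pace and stop on an object; the grip force is fixed at half the most. Time passes only in rows, so rows that do not move let the fingers close. It gives the time, the measured TCP pose, the force and the opening at its end, in the units of the state.
- sense(): the state, without advancing time (a new reading comes with each control period).
- capture(name): name is "scene" or "top"; returns a dict with "img" (384x512x3 uint8, blue, green, red), "depth" (384x512 float32, m along the optical axis (not along the pixel's ray), 0 where there is no reading), "K" (3x3 intrinsics, pixels), "rvec" (rotation vector, rad) and "tvec" (3), from world to camera coordinates, as OpenCV has them. Camera axes: x right, y down, z forward; pixel columns grow to the right and rows downward; lengths in m; the calibration is good to about 2 mm. A picture is of the moment at which its call begins.
- close_job(): hands the job in, once; it reports no verdict.
Trained networks look in the newest picture that a camera, given by its name, has taken for a name from the list of things; names that differ only in an ending like _2 or _b are one class to them, and where a whole thing is asked for, a point or a joint stands for the part that bears it (a point fixed in the world has none). Each returns a list of dicts, best first, with "p" (0 to 1); they miss things now and then, are a little off and sometimes report something else, mostly with a low value. They report only what shows in the picture. A call takes as long as a camera call. They do not tell look-alikes from the thing itself.
- spot_in(query, camera): "point" ([x, y, z] in m, in world coordinates, good to about 4 mm: the middle of the surface that is visible of it).
The state is a dict: "time_s": time; "joint_positions": joint angles; "joint_velocities": joint speeds; "effort": joint torques, N m; "eef_pos": TCP position; "tcp_rot": TCP orientation; "force": force on the tool from outside, world axes, zero at the start; "torque": the same for the moment, N m; "finger_gap": finger opening in m.
Only numpy, scipy, OpenCV 4.12 (cv2) and the standard library are available. Lean on these libraries where they do the work, as an engineer would, in place of code of your own. Each camera call takes 0.05 s, during which the arm holds its last target. There are 200 camera calls.

### The job

The flour mill on the serving table has just been cleaned. Push the orange square plug fully home into the square port in the mill's top, so that its flange lies flush, then set the stone gap: turn the black wing screw clockwise (seen from above) until it seats, back it off a quarter turn, and finish while still gripping the screw there, holding it still. Do not let go of it at the end, and leave the tumbler, the bowl and the jar where they stand.

Things in the scene. Friction and masses are not known exactly. Their poses are not given: they have to be found in the camera images.
- mill: The flour mill: a fixed white box 220 mm (x) by 320 mm (y) by 130 mm high; origin under its centre, z up. On its flat top: the port on the +y side, the wing screw on the -y side, and a funnel-shaped aluminium hopper (96 mm wide at the rim, 55 mm above the top) centred at x +55, y 0 mm. A small spout sticks out 30 mm from its +x face, below the top.
- port (a point): Centre of the mouth of the square port, level with the mill's flat top, 130 mm above the table, at x -30, y +105 mm on the mill. The hole is 32.5 mm square with sides along this frame's x and y (the mill's axes), 36 mm deep, its rim chamfered 2 mm, inside a grey painted frame.
- plug_grip (a point): Grip point of the loose orange plug, mid grip bar, 55 mm above its lower end. It stands upright, 70 mm high, about 90 g. From below: square shank 30 mm wide, 28 long (lowest 6 mm 26 mm wide); 44 mm square flange 6 thick; grip bar 38 mm long (frame x), 14 thick (y), 36 high. Shank and flange sides lie along x and y; it fits the port in any of four quarter-turn positions.
- plug_flange (a point): Centre of the underside of the plug's flange, 28 mm above the plug's lower end; it comes to the port's centre when the plug is fully home.
- wing (a point): Grip point of the black wing screw on its axis, 36 mm above the mill's top (mill x -30, y -105 mm); turns with it, z up, does not rise or sink. The wing is an upright bar 46 mm long (frame x), 12 thick (y), 36 high, on a 40 mm disc; disc top 24 mm below this point, wing top 12 mm above. The +x end has a red top: it points to the red mark when seated, to the blue mark a quarter turn back.
- screw (a joint): Angle of the wing screw: 0 when seated (hard stop; point wing's x then along the mill's x), growing as it is backed off anticlockwise seen from above; a quarter turn back reads 1.571 rad; the other stop is at 3.6. It starts at 0.9 to 2.6 rad, turns with a friction of 0.06 N m and stays where it is left.
- tumbler: Steel tumbler, 72 mm wide, 100 mm high, loose; origin under its centre. Leave it alone.
- bowl: Copper bowl, 120 mm wide, 50 mm high, loose; origin under its centre. Leave it alone.
- jar: Amber glass jar with a red lid, 76 mm wide, 100 mm high, loose; origin under its centre. Leave it alone.
Mind the look-alikes: they are no part of the job. Several things look just like the part that bears plug_grip: the one meant starts farthest to the robot's right.

How it is judged:
By the outcome, as a careful person would: the job done as asked, in the order asked, and still so for the second after the job is handed in, while the arm keeps its last pose, push and grip.
It also fails if it takes over 72 s, if anything falls off the work surface, if the arm or the gripper's body presses on something with over 40 N, if the wrist force passes 120 N, or if a joint passes its speed limit or range.

## Working session

There is one attempt and no reset: what is moved stays moved. The work goes in short steps, Python scripts to look and compute and a tool call to move; the robot and the scene stay as the last step left them, time stands still between calls to the robot, and variables do not carry over. Pictures are saved under pics/ and viewed, about 8 in all and at most 12, crops included, and the job is handed in when it is done.

Besides the shell and the picture viewer there is one more tool, called after ">>>" by a JSON object that holds its "api" and its "payload". send_rows: Moves the arm, as the interface text tells. Its arguments: {"type":"object","properties":{"commands":{"type":"array","items":{"type":"array"}}},"required":["commands"]}

```bash
ls; mkdir -p pics
python3 - <<'E'
from rig import *
import cv2,numpy as np
s=sense();print(s)
for c in ("scene","top"):
    d=capture(c);cv2.imwrite(f"pics/{c}0.png",d["img"])
    np.savez(f"{c}0.npz",**d)
    for q in ("plug_grip","wing","mill","port","tumbler","bowl","jar"):
        try:
            for r in spot_in(q,c): print(c,q,np.round(r["point"],3),round(r["p"],2), np.round(cv2.projectPoints(np.array([r["point"]],float),d["rvec"],d["tvec"],d["K"],None)[0].ravel()))
        except Exception as e: print(c,q,e)
print(sense()["time_s"])
E
```

```text
pics
{'time_s': 0.0, 'joint_positions': array([-1.38960000e+00,  3.00443095e-01,  1.52160742e+00, -1.72158994e-05,
        1.32065506e+00, -6.65456671e-02]), 'joint_velocities': array([-0.00069085, -0.00221403,  0.00209737, -0.00084307, -0.00100908,
        0.00078516]), 'effort': array([ 2.57805994e-03, -5.31800795e+01, -3.52732444e+01,  7.09005701e-02,
        2.44830572e-02, -1.25249289e-04]), 'eef_pos': array([ 0.13483593, -0.53290861,  0.17249056]), 'tcp_rot': array([ 0.08733925, -0.08739611,  0.70208098, -0.70129599]), 'force': array([-0.06219394,  0.64807608,  0.36680522]), 'torque': array([ 0.04761356, -0.02519392,  0.00334062]), 'finger_gap': 0.0938341820835799}
scene plug_grip [0.64  0.527 0.035] 0.85 [353. 317.]
scene plug_grip [0.531 0.309 0.031] 0.79 [319. 253.]
scene plug_grip [ 0.518 -0.129  0.157] 0.74 [236. 159.]
scene plug_grip [0.422 0.385 0.04 ] 0.53 [363. 249.]
scene plug_grip [0.601 0.385 0.034] 0.5 [321. 277.]
scene plug_grip [0.575 0.032 0.122] 0.36 [251. 192.]
scene wing [ 0.519 -0.128  0.16 ] 0.65 [236. 158.]
scene mill [0.572 0.03  0.12 ] 0.93 [251. 192.]
s
[... 186 characters left out ...]
. 271.]
scene bowl [0.463 0.521 0.028] 0.66 [392. 285.]
scene bowl [0.528 0.304 0.035] 0.29 [319. 251.]
scene jar [ 0.503 -0.428  0.057] 0.85 [197. 151.]
top plug_grip [0.589 0.372 0.034] 0.65 [150. 184.]
top plug_grip [0.414 0.376 0.034] 0.65 [148. 238.]
top plug_grip [0.519 0.296 0.038] 0.59 [173. 206.]
top plug_grip [0.634 0.513 0.034] 0.59 [108. 170.]
top wing [ 0.514 -0.131  0.156] 0.68 [310. 208.]
top mill [ 0.518 -0.018  0.127] 0.96 [271. 206.]
top mill [ 0.515 -0.131  0.158] 0.31 [310. 208.]
top port [ 0.518 -0.022  0.128] 0.57 [272. 206.]
top tumbler [0.703 0.315 0.051] 0.97 [167. 149.]
top bowl [0.48  0.54  0.022] 0.69 [ 99. 217.]
top jar [ 0.485 -0.442  0.093] 0.78 [407. 218.]
0.8
```

Run:
```python
import cv2,numpy as np
t=cv2.imread("pics/top0.png");s=cv2.imread("pics/scene0.png")
c=cv2.resize(t[120:280,70:430],None,fx=2.2,fy=2.2,interpolation=cv2.INTER_CUBIC)
cv2.imwrite("pics/t_crop.png",c)
```

```text
(no output)
```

View pics/scene0.png

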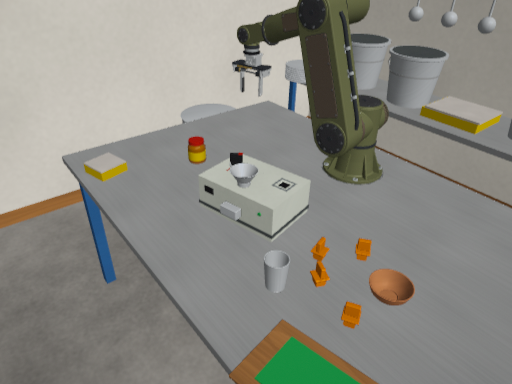

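View pics/t_crop.png

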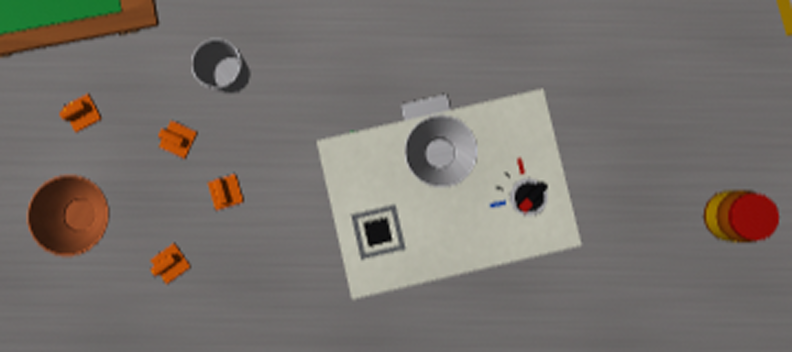

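The top view (crop coordinates) shows four orange plugs. In full-image pixels they are at (173,206) with y≈0.296, (150,184) with y≈0.372, (148,238) with y≈0.376 and (108,170) with y≈0.513. The one farthest to the robot's right is (173,206). The port is at crop (378,232) and the wing at crop (530,195), with its red end pointing between down and left.

```bash
cat > h.py <<'E'
import numpy as np,cv2
def cloud(d):
    R=cv2.Rodrigues(np.array(d["rvec"]))[0];K=d["K"];z=d["depth"].astype(float)
    v,u=np.mgrid[:z.shape[0],:z.shape[1]]
    P=np.stack([(u-K[0,2])/K[0,0]*z,(v-K[1,2])/K[1,1]*z,z],-1)
    W=(P-np.ravel(d["tvec"]))@R
    W[z<=0]=np.nan
    return W
def onplane(d,px,h):
    R=cv2.Rodrigues(np.array(d["rvec"]))[0];K=d["K"]
    px=np.atleast_2d(px).astype(float)
    r=np.c_[(px[:,0]-K[0,2])/K[0,0],(px[:,1]-K[1,2])/K[1,1],np.ones(len(px))]@R
    c=-R.T@np.ravel(d["tvec"])
    return (c+r*((h-c[2])/r[:,2])[:,None])[:,:2]
def orange(d):
    H=cv2.cvtColor(d["img"],cv2.COLOR_BGR2HSV)
    return (H[...,0]>6)&(H[...,0]<18)&(H[...,1]>200)&(H[...,2]>60)
def rect(P):
    return cv2.minAreaRect(P.astype(np.float32))
E
python3 - <<'E'
from h import *
for c in ("scene","top"):
    d=dict(np.load(f"{c}0.npz"));W=cloud(d);print(c,"campos",-cv2.Rodrigues(d["rvec"])[0].T@d["tvec"].ravel())
    # mill top
    m=(abs(W[...,2]-.13)<.006)&(abs(W[...,0]-.52)<.2)&(abs(W[...,1])<.22)
    P=W[m];r=rect(P[:,:2]*1000);print("mill",r,np.median(P[:,2]))
    # plug
    o=orange(d)&(np.hypot(W[...,0]-.519,W[...,1]-.298)<.045)
    Q=W[o];print("plug n",len(Q),np.round(Q.min(0),3),np.round(Q.max(0),3))
    for lo,hi in((.055,.08),(.03,.04),(.025,.08)):
        q=Q[(Q[:,2]>lo)&(Q[:,2]<hi)]
        if len(q)>4: print(lo,len(q),q.mean(0).round(4),rect(q[:,:2]*1000))
    # wing
    w=(W[...,2]>.165)&(W[...,2]<.19)&(np.hypot(W[...,0]-.515,W[...,1]+.131)<.04)
    q=W[w];print("wing",len(q),q.mean(0).round(4),rect(q[:,:2]*1000))
    H=cv2.cvtColor(d["img"],cv2.COLOR_BGR2HSV);B=d["img"].astype(int)
    red=((H[...,0]<8)|(H[...,0]>172))&(H[...,1]>140)&(H[...,2]>60)
    blue=(abs(H[...,0]-112)<15)&(H[...,1]>120)
    near=np.hypot(W[...,0]-.515,W[...,1]+.131)<.08
    print("blue",W[blue&near].mean(0) if (blue&near).any() else None)
    for nm,mm in(("redtop",red&near&(W[...,2]>.16)),("redmark",red&near&(W[...,2]<.14))):
        if mm.any(): print(nm,mm.sum(),W[mm].mean(0).round(4))
d=dict(np.load("top0.npz"))
img=d["img"]
a=cv2.resize(img[180:235,135:215],None,fx=5,fy=5,interpolation=cv2.INTER_CUBIC)
b=cv2.resize(img[180:235,225:335],None,fx=5,fy=5,interpolation=cv2.INTER_CUBIC)
b=cv2.copyMakeBorder(b,0,0,0,0,0)
s=np.load("scene0.npz")["img"][225:290,300:380];s=cv2.resize(s,None,fx=4.2,fy=4.2,interpolation=cv2.INTER_CUBIC)
o=np.zeros((560,800,3),np.uint8);o[:275,:400]=a;o[:273,420:756]=s[:273,:336];o[280:555,:550]=b
cv2.imwrite("pics/close.png",o)
E
```

```text
scene campos [1.24895374 0.87359165 0.82972557]
mill ((518.4986572265625, -24.754364013671875), (229.12625122070312, 324.09893798828125), 13.67662525177002) 0.12780916527441805
plug n 222 [0.497 0.274 0.001] [0.545 0.327 0.069]
0.055 53 [0.5229 0.3039 0.0645] ((521.73876953125, 302.4377746582031), (36.52798080444336, 12.958663940429688), 16.971233367919922)
0.03 84 [0.5252 0.3059 0.0326] ((522.3883056640625, 301.46392822265625), (42.4144287109375, 43.026153564453125), 22.71973991394043)
0.025 182 [0.5257 0.3056 0.0442] ((521.2880859375, 301.6960754394531), (44.487117767333984, 42.68341827392578), 19.381107330322266)
wing 53 [ 0.5171 -0.131   0.1724] ((516.7706298828125, -130.80853271484375), (18.38667106628418, 43.30812072753906), 57.23056411743164)
blue None
redtop 12 [ 0.5054 -0.1231  0.1749]
top campos [0.49921234 0.03296551 1.22016395]
mill ((516.587158203125, -25.958404541015625), (220.18690490722656, 320.4346923828125), 13.492195129394531) 0.12915799010674783
plug n 150 [0.492 0.276 0.027] [0.538 0.324 0.073]
0.055 50 [0.5141 0.2986 0.0677] ((514.89404296875, 298.9396057128906), (34.88862228393555, 14.191571235656738), 22.82988929748535)
0.03 82 [0.5148 0.2956 0.0335] ((515.0238037109375, 299.3677062988281), (39.4676399230957, 40.82939910888672), 18.405048370361328)
0.025 150 [0.5146 0.2966 0.0454] ((515.0238037109375, 299.3677062988281), (39.4676399230957, 40.82939910888672), 18.405048370361328)
wing 75 [ 0.5114 -0.1337  0.176 ] ((511.5236511230469, -134.39413452148438), (12.070746421813965, 45.10097122192383), 48.26784896850586)
blue None
redtop 23 [ 0.4994 -0.124   0.177 ]
redmark 12 [ 0.553  -0.1247  0.1297]
```

View pics/close.png

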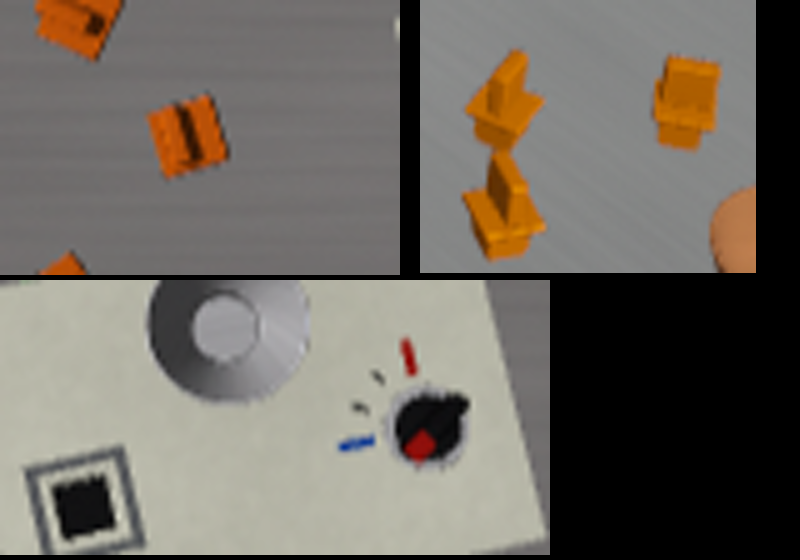

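The close crop confirms the chosen plug standing alone (crop centre ≈(188,135)). Its bar runs at roughly 19–23° yaw. The wing's red end sits on the down-left side, past the blue mark, so the screw is at about 2 rad. Next is a planning helper.

```bash
cat >> h.py <<'E'
from scipy.spatial.transform import Rotation as Ro
def tool(s):
    w,x,y,z=s["tcp_rot"];return Ro.from_quat([x,y,z,w]).as_matrix()
def plan(s,tcp,jawdeg=None):
    """total shift (units) in present tool axes; turn (units) to point y down and jaw axis to jawdeg (mod 180)"""
    M=tool(s);sh=M.T@(np.array(tcp)-s["eef_pos"])/.04
    out={"shift":sh.round(3)}
    if jawdeg is not None:
        for k in(0,180):
            a=np.radians(jawdeg+k);Z=np.array([np.cos(a),np.sin(a),0]);Y=np.array([0,0,-1.]);X=np.cross(Y,Z)
            rv=Ro.from_matrix(M.T@np.c_[X,Y,Z]).as_rotvec();out[f"turn{k}"]=(np.degrees(rv)/8).round(3)
    return out
def show(s):
    M=tool(s);print("t",round(s["time_s"],2),"tcp",s["eef_pos"].round(4),"yaxis",M[:,1].round(3),"jaw",round(np.degrees(np.arctan2(M[1,2],M[0,2])),2),"q",s["joint_positions"].round(2),"F",s["force"].round(1),"T",s["torque"].round(2),"gap",round(s["finger_gap"],4))
E
python3 - <<'E'
from rig import *
from h import *
s=sense();show(s);print(tool(s).round(3));print(plan(s,[.518,.3005,.25],110))
E
```

```text
t 0.8 tcp [ 0.1349 -0.5332  0.173 ] yaxis [ 0.  0. -1.] jaw -75.8 q [-1.39  0.3   1.52  0.    1.32 -0.07] F [ 0.2 -0.8  0.2] T [ 0.02 -0.04  0.01] gap 0.0936
[[-0.969  0.     0.245]
 [-0.245  0.    -0.969]
 [-0.    -1.     0.   ]]
{'shift': array([-14.397,  -1.924, -17.856]), 'turn0': array([ 0.   , 21.775, -0.   ]), 'turn180': array([-0.   , -0.725, -0.   ])}
```

>>> {"api": "send_rows", "payload": {"commands": [[0,[0,-0.8,-0.5],[0,0,0]],[0,[-0.5,-0.8,-0.9],[0,0,0]],[0,[-0.8,-0.4,-0.98],[0,0,0]],[0,[-0.8,0,-0.98],[0,0,0]],[0,[-0.8,0,-0.98],[0,0,0]]]}}

```text
time_s: 1.42
eef_pos: [0.2053, -0.3325, 0.255]
tcp_rot: [0.086, -0.086, 0.702, -0.702]
force: [0.6, -0.3, 0.5]
finger_gap: 0.0942
```

>>> {"api": "send_rows", "payload": {"commands": [[0,[-0.8,0,-0.98],[0,0,0]],[0,[-0.8,0,-0.98],[0,0,0]],[0,[-0.8,0,-0.98],[0,0,0]],[0,[-0.8,0,-0.98],[0,0,0]],[0,[-0.8,0,-0.98],[0,0,0]]]}}

```text
time_s: 2.05
eef_pos: [0.3151, -0.0961, 0.2564]
tcp_rot: [-0.087, 0.084, -0.701, 0.703]
force: [1.1, -0.4, -0.2]
finger_gap: 0.094
```

>>> {"api": "send_rows", "payload": {"commands": [[0,[-0.8,0,-0.98],[0,0,0]],[0,[-0.8,0,-0.98],[0,0,0]],[0,[-0.8,0,-0.98],[0,0,0]],[0,[-0.8,0,-0.98],[0,0,0]],[0,[-0.8,0,-0.98],[0,0,0]]]}}

```text
time_s: 2.68
eef_pos: [0.4258, 0.1416, 0.258]
tcp_rot: [-0.089, 0.082, -0.701, 0.703]
force: [1.0, -1.0, 0.9]
finger_gap: 0.0943
```

Run:
```python
from rig import *
from h import *
s=sense();show(s);print(plan(s,[.518,.3005,.15],110))
```

```text
t 2.67 tcp [0.4258 0.1416 0.258 ] yaxis [ 0.009 -0.002 -1.   ] jaw -76.1 q [ 0.24  0.01  1.66 -0.    1.46  1.57] F [ 1.  -1.   0.9] T [-0.04 -0.05 -0.04] gap 0.0943
{'shift': array([-3.17 ,  2.712, -3.315]), 'turn0': array([ 0.089, 21.737, -0.051]), 'turn180': array([-0.034, -0.762, -0.058])}
```

>>> {"api": "send_rows", "payload": {"commands": [[0,[-0.8,0.3,-0.83],[0,-0.4,0]],[0,[-0.8,0.8,-0.83],[0,-0.36,0]],[0,[-0.8,0.8,-0.83],[0,0,0]],[0,[-0.77,0.81,-0.83],[0,0,0]],[0,[0,0,0],[0,0,0]]]}}

```text
time_s: 3.3
eef_pos: [0.5091, 0.3151, 0.1457]
tcp_rot: [-0.128, 0.122, -0.694, 0.697]
force: [-0.6, -0.6, 0.3]
finger_gap: 0.0942
```

Run:
```python
from rig import *
from h import *
s=sense();show(s);print(plan(s,[.518,.3005,.04],110))
d=capture("scene");i=d["img"][190:300,260:400];cv2.imwrite("pics/s1.png",cv2.resize(i,None,fx=5,fy=5,interpolation=cv2.INTER_CUBIC))
```

```text
t 3.3 tcp [0.5091 0.3151 0.1457] yaxis [ 0.01  -0.003 -1.   ] jaw -69.62 q [ 0.5   0.43  1.42 -0.01  1.29  1.71] F [-0.6 -0.6  0.3] T [-0.   -0.02  0.  ] gap 0.0942
{'shift': array([-0.06 ,  2.645,  0.405]), 'turn0': array([ -0.093, -22.452,   0.065]), 'turn180': array([-0.042,  0.048, -0.059])}
```

View pics/s1.png

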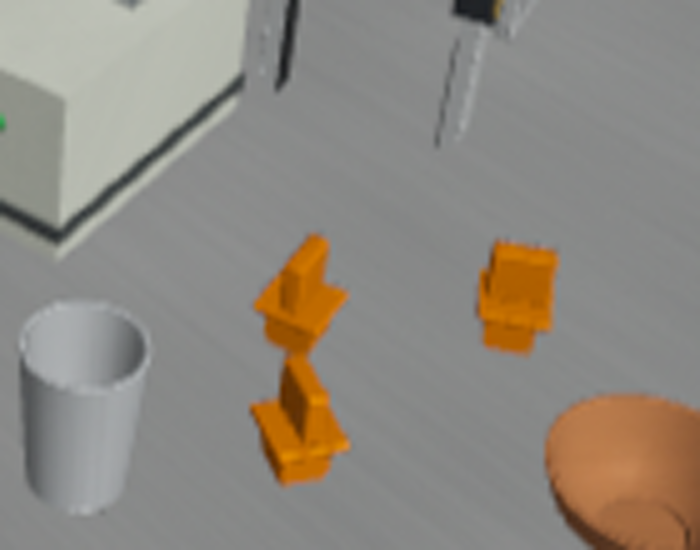

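>>> {"api": "send_rows", "payload": {"commands": [[0,[0,0.3,0.4],[-0.04,0.05,-0.06]],[0,[0,0.9,0.0],[0,0,0]],[0,[0,0.9,0],[0,0,0]],[0,[0,0.4,0],[0,0,0]],[0,[0,0,0],[0,0,0]]]}}

```text
time_s: 3.98
eef_pos: [0.5191, 0.2927, 0.0503]
tcp_rot: [0.124, -0.117, 0.698, -0.696]
force: [-0.1, 1.1, 0.5]
finger_gap: 0.0944
```

Run:
```python
from rig import *
from h import *
s=sense();show(s);print(plan(s,[.518,.3005,.04],110))
```

```text
t 3.98 tcp [0.5191 0.2927 0.0503] yaxis [ 0.009  0.005 -1.   ] jaw -70.44 q [0.45 0.52 1.52 0.   1.1  1.68] F [-0.1  1.1  0.5] T [ 0.04 -0.05 -0.01] gap 0.0944
{'shift': array([-0.038,  0.259, -0.193]), 'turn0': array([1.1700e-01, 2.2444e+01, 1.5000e-02]), 'turn180': array([ 0.01 , -0.055, -0.075])}
```

>>> {"api": "send_rows", "payload": {"commands": [[0,[-0.04,0.26,-0.2],[0,0,-0.07]],[0,[0,0,0],[0,0,0]],[255,[0,0,0],[0,0,0]],[255,[0,0,0],[0,0,0]],[255,[0,0,0],[0,0,0]]]}}

```text
time_s: 4.6
eef_pos: [0.5196, 0.302, 0.043]
tcp_rot: [0.122, -0.118, 0.698, -0.696]
force: [-0.5, -0.5, -0.3]
finger_gap: 0.067
```

>>> {"api": "send_rows", "payload": {"commands": [[255,[0,0,0],[0,0,0]],[255,[0,0,0],[0,0,0]],[255,[0,0,0],[0,0,0]],[255,[0,0,0],[0,0,0]]]}}

```text
time_s: 5.1
eef_pos: [0.5196, 0.3019, 0.0432]
tcp_rot: [0.122, -0.118, 0.698, -0.696]
force: [0.4, -0.1, 0.7]
finger_gap: 0.0275
```

Run:
```python
from rig import *
from h import *
s=sense();show(s)
for c in("scene","top"):
    d=capture(c);W=cloud(d)
    o=orange(d)&(np.hypot(W[...,0]-.519,W[...,1]-.298)<.045);Q=W[o]
    q=Q[(Q[:,2]>.025)]
    print(c,len(q),rect(q[:,:2]*1000))
```

```text
t 5.1 tcp [0.5196 0.3019 0.0432] yaxis [ 0.004  0.004 -1.   ] jaw -70.44 q [0.46 0.54 1.5  0.   1.1  1.69] F [ 0.4 -0.1  0.7] T [-0.01  0.03 -0.  ] gap 0.0275
scene 182 ((520.0228271484375, 300.96875), (44.964080810546875, 42.749114990234375), 19.191089630126953)
top 28 ((525.0018310546875, 284.9405822753906), (70.76881408691406, 26.870676040649414), 26.95573616027832)
```

>>> {"api": "send_rows", "payload": {"commands": [[255,[0,0,0],[0,0,0]],[255,[0,0,0],[0,0,0]],[255,[0,0,0],[0,0,0]],[255,[0,0,0],[0,0,0]]]}}

```text
time_s: 5.7
eef_pos: [0.5196, 0.3019, 0.0432]
tcp_rot: [0.122, -0.118, 0.698, -0.696]
force: [-0.4, 0.3, 0.3]
finger_gap: 0.0004
```

Run:
```python
from rig import *
from h import *
s=sense();show(s)
for c in("scene",):
    d=capture(c);W=cloud(d)
    o=orange(d)&(np.hypot(W[...,0]-.519,W[...,1]-.298)<.045);Q=W[o]
    for lo,hi in((.055,.08),(.03,.04),(.025,.08)):
        q=Q[(Q[:,2]>lo)&(Q[:,2]<hi)]
        print(c,len(q),rect(q[:,:2]*1000) if len(q)>4 else 0)
```

```text
t 5.7 tcp [0.5196 0.3019 0.0432] yaxis [ 0.004  0.004 -1.   ] jaw -70.44 q [0.46 0.54 1.5  0.   1.1  1.69] F [-0.4  0.3  0.3] T [-0.04  0.02  0.01] gap 0.0004
scene 38 ((522.5361938476562, 304.94195556640625), (31.69489860534668, 12.104069709777832), 6.514959812164307)
scene 83 ((521.36279296875, 301.08990478515625), (43.06520080566406, 42.90804672241211), 21.73166847229004)
scene 167 ((521.36279296875, 301.08990478515625), (43.06520080566406, 42.90804672241211), 21.73166847229004)
```

Run:
```python
from rig import *
from h import *
d=capture("scene");i=d["img"][170:300,260:400];a=cv2.resize(i,None,fx=3.5,fy=3.5,interpolation=cv2.INTER_CUBIC)
cv2.imwrite("pics/s2.png",a)
W=cloud(d)
print(W[205:275:3,319,2].round(3))
```

```text
[ 0.207  0.194  0.195  0.186 -0.001  0.147  0.136  0.125  0.117  0.104
  0.094  0.086  0.068  0.067  0.057  0.045  0.034  0.02   0.006  0.069
  0.068  0.065  0.052  0.046]
```

View pics/s2.png

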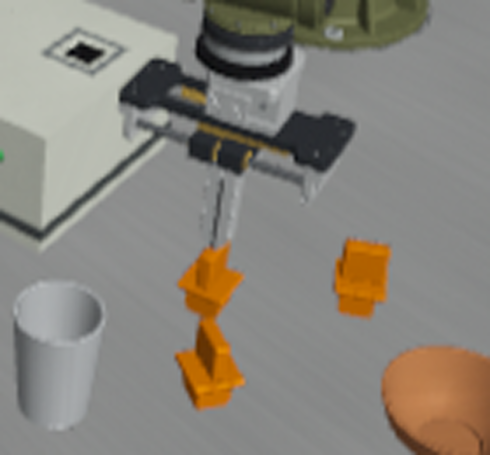

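Run:
```python
from rig import *
from h import *
s=sense()
d=capture("scene");W=cloud(d)
p=lambda P:cv2.projectPoints(np.array([P],float),d["rvec"],d["tvec"],d["K"],None)[0].ravel().round(1)
print("tcp px",p(s["eef_pos"]),p(s["eef_pos"]+[0,0,.05]))
for r in range(222,252,2): print(r,[W[r,c].round(3).tolist() for c in(319,322,325)],orange(d)[r,[319,322,325]])
```

```text
tcp px [320.3 246.9] [322.2 234.1]
222 [[0.533, 0.295, 0.139], [0.529, 0.302, 0.143], [0.527, 0.312, 0.148]] [False False False]
224 [[0.532, 0.295, 0.132], [0.529, 0.303, 0.136], [0.526, 0.312, 0.14]] [False False False]
226 [[0.532, 0.296, 0.126], [0.529, 0.305, 0.13], [0.527, 0.314, 0.134]] [False False False]
228 [[0.533, 0.298, 0.119], [0.527, 0.304, 0.121], [0.526, 0.314, 0.127]] [False False False]
230 [[0.533, 0.299, 0.113], [0.525, 0.303, 0.112], [0.526, 0.315, 0.12]] [False False False]
232 [[0.532, 0.299, 0.105], [0.529, 0.307, 0.109], [0.523, 0.314, 0.111]] [False False False]
234 [[0.532, 0.3, 0.099], [0.528, 0.308, 0.102], [0.524, 0.315, 0.105]] [False False False]
236 [[0.533, 0.302, 0.093], [0.528, 0.308, 0.094], [0.525, 0.317, 0.098]] [False False False]
238 [[0.531, 0.301, 0.084], [0.529, 0.311, 0.089], [0.522, 0.316, 0.089]] [False False False]
240 [[0.529, 0.301, 0.074], [0.528, 0.311, 0.08], [0.504, 0.304, 0.064]] [False False False]
242 [[0.528, 0.301, 0.066], [0.522, 0.308, 0.068], [0.445, 0.26, -0.005]] [ True  True False]
244 [[0.533, 0.306, 0.065], [0.521, 0.307, 0.059], [0.453, 0.267, -0.004]] [ True  True False]
246 [[0.536, 0.309, 0.06], [0.519, 0.307, 0.05], [0.462, 0.275, -0.002]] [ True  True False]
248 [[0.532, 0.307, 0.049], [0.52, 0.309, 0.044], [0.5, 0.305, 0.031]] [ True  True  True]
250 [[0.534, 0.31, 0.045], [0.516, 0.307, 0.033], [0.507, 0.311, 0.031]] [ True  True  True]
```

>>> {"api": "send_rows", "payload": {"commands": [[255,[0,-0.5,0],[0,0,0]],[255,[0,-1,0],[0,0,0]],[255,[0,-0.5,0],[0,0,0]],[255,[0,0,0],[0,0,0]]]}}

```text
time_s: 6.35
eef_pos: [0.519, 0.3015, 0.1248]
tcp_rot: [0.121, -0.119, 0.698, -0.696]
force: [0.0, -0.1, -0.2]
finger_gap: 0.0007
```

Run:
```python
from rig import *
from h import *
s=sense();show(s)
d=capture("scene")
p=lambda P:cv2.projectPoints(np.array([P],float),d["rvec"],d["tvec"],d["K"],None)[0].ravel().round(1)
print("tcp px",p(s["eef_pos"]))
i=d["img"][170:300,260:400];i=cv2.resize(i,None,fx=3.5,fy=3.5,interpolation=cv2.INTER_CUBIC)
q=((p(s["eef_pos"])-[260,170])*3.5).astype(int);cv2.drawMarker(i,(int(q[0]),int(q[1])),(255,0,255),0,12)
cv2.imwrite("pics/s3.png",i)
```

```text
t 6.35 tcp [0.519  0.3015 0.1248] yaxis [ 0.003  0.003 -1.   ] jaw -70.44 q [0.46 0.45 1.43 0.   1.26 1.69] F [ 0.  -0.1 -0.2] T [-0.    0.03 -0.03] gap 0.0007
tcp px [323.5 225.4]
```

View pics/s3.png

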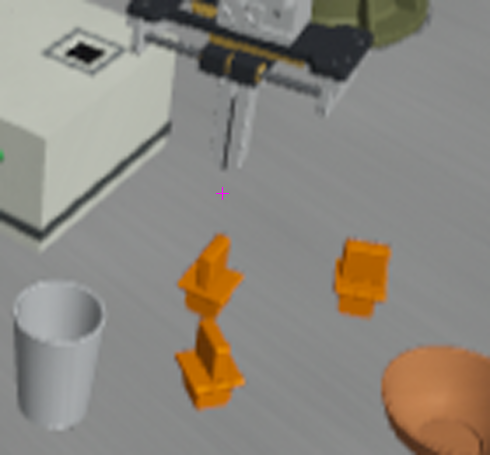

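The fingers shut above the bar. In this crop the reported TCP (cross at (222,193)) lies about 28 mm below the real fingertips at (230,168). So the reported TCP does not match the fingertips, and I'll measure the offset.

Run:
```python
from rig import *
from h import *
s=sense();show(s)
d=capture("scene");W=cloud(d);M=tool(s)
m=np.hypot(W[...,0]-s["eef_pos"][0],W[...,1]-s["eef_pos"][1])<.06
m&=(W[...,2]>.09)&(W[...,2]<.35)
L=(W[m]-s["eef_pos"])@M   # tool coords
v,u=np.nonzero(m)
for a in np.arange(-.1,.05,.006):
    k=(L[:,1]>=a)&(L[:,1]<a+.006)
    if k.sum(): print(round(a,3),k.sum(),"x",L[k,0].min().round(3),L[k,0].max().round(3),"z",L[k,2].min().round(3),L[k,2].max().round(3),"u",u[k].min(),u[k].max(),"v",v[k].max())
g=cv2.cvtColor(d["img"],cv2.COLOR_BGR2GRAY);print(g[206:230,316:334])
```

```text
t 6.4 tcp [0.5186 0.3012 0.1238] yaxis [ 0.002  0.003 -1.   ] jaw -70.44 q [0.46 0.45 1.43 0.   1.26 1.69] F [-0.6  0.6 -0.3] T [ 0.01  0.05 -0.04] gap 0.0007
-0.1 22 x -0.014 0.003 z -0.013 0.013 u 322 332 v 202
-0.094 21 x -0.013 -0.004 z -0.014 0.01 u 322 331 v 204
-0.088 16 x -0.015 0.007 z -0.014 0.01 u 322 332 v 205
-0.082 19 x -0.013 0.008 z -0.014 0.011 u 322 332 v 207
-0.076 18 x -0.012 0.003 z -0.012 0.012 u 321 331 v 209
-0.07 20 x -0.013 0.006 z -0.013 0.012 u 321 331 v 210
-0.064 20 x -0.013 0.009 z -0.013 0.012 u 321 331 v 212
-0.058 18 x -0.015 0.001 z -0.013 0.01 u 321 330 v 214
-0.052 16 x -0.013 0.006 z -0.012 0.012 u 320 330 v 215
-0.046 20 x -0.014 0.004 z -0.013 0.011 u 320 330 v 217
-0.04 12 x -0.013 -0.009 z -0.01 0.008 u 321 327 v 219
-0.034 3 x -0.01 -0.008 z -0.002 0.004 u 322 324 v 219
[[138 138 137 136 136 134 134 134 130  70 123 134 134 133 153 156 141 137]
 [137 138 137 137 136 134 133 135 133  63 135 134 136 149 158 155 138 138]
 [138 138 137 138 137 132 133 133 124  69 134 134 137 150 157 151 137 138]
 [138 137 138 137 128 134 134 131 108  78 134 135 1
[... 824 characters left out ...]
138 137 137 138 139 139]
 [138 138 139 139 139 138 138 139 140 140 139 139 138 138 138 138 138 138]
 [140 139 139 139 139 138 138 138 137 139 139 139 139 138 138 138 138 137]
 [140 139 140 138 138 138 138 137 138 138 138 138 139 139 139 139 137 137]
 [140 140 140 139 139 139 138 138 137 138 137 137 138 139 139 140 138 137]
 [139 140 140 140 139 138 138 137 137 137 137 137 137 138 138 139 139 139]
 [140 139 139 139 140 139 138 138 137 137 137 136 137 137 136 137 139 139]
 [141 140 139 138 139 139 140 138 138 137 137 136 136 136 137 137 137 138]
 [141 140 140 139 138 138 140 139 138 138 137 137 136 136 136 136 136 136]
 [139 140 141 140 140 138 137 138 139 138 138 137 137 136 137 135 135 136]]
```

>>> {"api": "send_rows", "payload": {"commands": [[100,[0,0.2,0],[0,0,0]],[100,[0,0.2,0],[0,0,0]],[100,[0,0.2,0],[0,0,0]],[100,[0,0.2,0],[0,0,0]],[100,[0,0.2,0],[0,0,0]]]}}

```text
time_s: 7.08
eef_pos: [0.517, 0.3005, 0.077]
tcp_rot: [0.119, -0.121, 0.697, -0.697]
force: [-0.1, 0.1, -0.0]
finger_gap: 0.0471
```

>>> {"api": "send_rows", "payload": {"commands": [[100,[0,0.2,0],[0,0,0]],[100,[0,0,0],[0,0,0]]]}}

```text
time_s: 7.32
eef_pos: [0.5167, 0.3003, 0.0676]
tcp_rot: [0.119, -0.122, 0.697, -0.697]
force: [0.3, 0.5, -0.2]
finger_gap: 0.0567
```

Run:
```python
from rig import *
from h import *
s=sense();show(s);print(plan(s,[.5175,.3005,.008],110))
```

```text
t 7.33 tcp [0.5167 0.3003 0.0676] yaxis [-0.004 -0.001 -1.   ] jaw -70.44 q [0.46 0.51 1.49 0.   1.15 1.69] F [ 0.3  0.5 -0.2] T [ 0.05 -0.02  0.02] gap 0.0567
{'shift': array([-0.027,  1.49 ,  0.004]), 'turn0': array([-5.0000e-02,  2.2445e+01,  1.0000e-02]), 'turn180': array([ 0.006, -0.055,  0.032])}
```

Now I'll descend in steps, checking the force on the way.

>>> {"api": "send_rows", "payload": {"commands": [[100,[0,0.5,0],[0,0,0]],[100,[0,0.4,0],[0,0,0.03]],[100,[0,0.2,0],[0,0,0]],[100,[0,0.1,0],[0,0,0]],[100,[0,0,0],[0,0,0]]]}}

```text
time_s: 7.95
eef_pos: [0.5176, 0.3009, 0.0194]
tcp_rot: [0.121, -0.119, 0.697, -0.696]
force: [-0.3, -0.7, 0.4]
finger_gap: 0.0572
```

Run:
```python
from rig import *
from h import *
s=sense();show(s);print(plan(s,[.5175,.3005,.008],110))
```

```text
t 7.95 tcp [0.5176 0.3009 0.0194] yaxis [ 0.002  0.002 -1.   ] jaw -70.44 q [0.46 0.57 1.52 0.   1.05 1.69] F [-0.3 -0.7  0.4] T [-0.04 -0.02 -0.02] gap 0.0572
{'shift': array([0.006, 0.285, 0.009]), 'turn0': array([3.3000e-02, 2.2445e+01, 1.4000e-02]), 'turn180': array([ 0.009, -0.055, -0.021])}
```

>>> {"api": "send_rows", "payload": {"commands": [[100,[0,0.2,0],[0,0,-0.02]],[100,[0,0.1,0],[0,0,0]],[255,[0,0,0],[0,0,0]],[255,[0,0,0],[0,0,0]],[255,[0,0,0],[0,0,0]]]}}

```text
time_s: 8.57
eef_pos: [0.5181, 0.3012, 0.0075]
tcp_rot: [0.12, -0.12, 0.697, -0.696]
force: [-0.3, -0.3, -0.3]
finger_gap: 0.0307
```

>>> {"api": "send_rows", "payload": {"commands": [[255,[0,0,0],[0,0,0]],[255,[0,0,0],[0,0,0]],[255,[0,0,0],[0,0,0]],[255,[0,0,0],[0,0,0]]]}}

```text
time_s: 9.07
eef_pos: [0.5182, 0.3012, 0.0078]
tcp_rot: [0.121, -0.12, 0.697, -0.696]
force: [0.1, -0.1, -0.9]
finger_gap: 0.0137
```

Run:
```python
from rig import *
from h import *
s=sense();show(s);print(plan(s,[.5175,.3005,.19],103.5))
```

```text
t 9.07 tcp [0.5182 0.3012 0.0078] yaxis [ 0.001  0.002 -1.   ] jaw -70.44 q [0.46 0.58 1.52 0.   1.03 1.69] F [ 0.1 -0.1 -0.9] T [-0.02 -0.04 -0.  ] gap 0.0137
{'shift': array([ 1.500e-02, -4.556e+00,  4.000e-03]), 'turn0': array([-1.9000e-02, -2.1743e+01, -1.7000e-02]), 'turn180': array([ 0.011,  0.757, -0.012])}
```

>>> {"api": "send_rows", "payload": {"commands": [[255,[0,-0.3,0],[0,0,0]],[255,[0,-0.9,0],[0,0,0]],[255,[0,-1,0],[0,0,0]],[255,[0,-1,0],[0,0.35,0]],[255,[0,-0.8,0],[0,0.35,0]]]}}

```text
time_s: 9.7
eef_pos: [0.5168, 0.3003, 0.1732]
tcp_rot: [0.084, -0.086, 0.702, -0.702]
force: [-0.0, -0.5, -0.7]
finger_gap: 0.0137
```

Run:
```python
from rig import *
from h import *
s=sense();show(s);print(plan(s,[.4627,.0706,.175],103.5))
d=capture("scene");W=cloud(d);M=tool(s)
o=orange(d)&(np.hypot(W[...,0]-s["eef_pos"][0],W[...,1]-s["eef_pos"][1])<.06)&(W[...,2]>.1)
Q=W[o];print(len(Q),Q.min(0),Q.max(0))
f=Q[(Q[:,2]<s["eef_pos"][2]+.030)&(Q[:,2]>s["eef_pos"][2]+.018)];print(rect(f[:,:2]*1000) if len(f)>4 else 0)
```

```text
t 9.7 tcp [0.5168 0.3003 0.1732] yaxis [-0.002  0.    -1.   ] jaw -76.18 q [0.46 0.41 1.38 0.   1.36 1.79] F [-0.  -0.5 -0.7] T [ 0.02 -0.   -0.09] gap 0.0137
{'shift': array([ 2.683, -0.043,  5.254]), 'turn0': array([ 2.5000e-02, -2.2461e+01, -1.0000e-02]), 'turn180': array([0.006, 0.039, 0.016])}
206 [0.4954352  0.28476085 0.16762287] [0.54144091 0.32601942 0.23425126]
((520.2327880859375, 302.50244140625), (41.76170349121094, 40.51111602783203), 13.662137985229492)
```

>>> {"api": "send_rows", "payload": {"commands": [[255,[0.45,0,0.88],[0,0,0]],[255,[0.45,0,0.88],[0,0.04,0]],[255,[0.45,0,0.88],[0,0,0]],[255,[0.45,0,0.88],[0,0,0]],[255,[0.45,0,0.88],[0,0,0]]]}}

```text
time_s: 10.38
eef_pos: [0.4704, 0.1053, 0.18]
tcp_rot: [0.087, -0.081, 0.703, -0.701]
force: [0.3, 0.2, -1.1]
finger_gap: 0.0134
```

>>> {"api": "send_rows", "payload": {"commands": [[255,[0.4,0,0.8],[0,0,0]],[255,[0,0,0],[0,0,0]],[255,[0,0,0],[0,0,0]]]}}

```text
time_s: 10.75
eef_pos: [0.4616, 0.0679, 0.1812]
tcp_rot: [0.087, -0.08, 0.703, -0.701]
force: [-1.0, 0.9, -1.2]
finger_gap: 0.0141
```

```bash
python3 - <<'E'
from rig import *
from h import *
s=sense();show(s);print(plan(s,[.4627,.0706,.175],103.5))
d=capture("scene");np.savez("scene1.npz",**d);W=cloud(d);M=tool(s)
o=orange(d)&(np.hypot(W[...,0]-s["eef_pos"][0],W[...,1]-s["eef_pos"][1])<.06)&(W[...,2]>.1)
Q=W[o]
f=Q[(Q[:,2]<s["eef_pos"][2]+.030)&(Q[:,2]>s["eef_pos"][2]+.018)];print(len(f),rect(f[:,:2]*1000) if len(f)>4 else 0)
E
python3 - <<'E'
from h import *
# port frame centre in both cameras: dark hole / frame in first pictures, rectified on the mill-top plane
for c,h in(("top",.1295),("scene",.1285)):
    d=dict(np.load(f"{c}0.npz"))
    g=cv2.cvtColor(d["img"],cv2.COLOR_BGR2GRAY)
    R=cv2.Rodrigues(d["rvec"])[0]
    N=240;px=.0005
    xs=.4627+.06-np.arange(N)*px; ys=.0706+.06-np.arange(N)*px
    X,Y=np.meshgrid(xs,ys,indexing="ij")
    q=cv2.projectPoints(np.c_[X.ravel(),Y.ravel(),np.full(N*N,h)],d["rvec"],d["tvec"],d["K"],None)[0].reshape(N,N,2).astype(np.float32)
    r=cv2.remap(g,q[...,0],q[...,1],cv2.INTER_CUBIC);cv2.imwrite(f"pics/port_{c}.png",r)
    for name,m in(("frame+hole",r<150),("hole",r<60)):
        n,l,st,ce=cv2.connectedComponentsWithStats(m.astype(np.uint8))
        k=l[N//2,N//2] or 1+np.argmax(st[1:,4]); pts=np.argwhere(l==k)
        rr=rect(np.c_[xs[pts[:,0]],ys[pts[:,1]]]*1000);print(c,name,st[k,4],rr)
E
```

```text
t 10.75 tcp [0.4616 0.0679 0.1812] yaxis [ 0.01   0.005 -1.   ] jaw -76.48 q [0.06 0.1  1.74 0.   1.29 1.4 ] F [-1.   0.9 -1.2] T [-0.01 -0.02  0.02] gap 0.0141
{'shift': array([-0.04 ,  0.157, -0.06 ]), 'turn0': array([ -0.122, -22.498,  -0.025]), 'turn180': array([ 0.016,  0.002, -0.077])}
63 ((464.0955810546875, 70.04401397705078), (42.98861312866211, 41.9520149230957), 18.569345474243164)
top frame+hole 5130 ((461.7986145019531, 69.5429458618164), (38.35952377319336, 37.006797790527344), 14.931416511535645)
top hole 3774 ((461.65338134765625, 69.877197265625), (31.506269454956055, 32.218849182128906), 14.743562698364258)
scene frame+hole 10421 ((464.4711608886719, 68.14596557617188), (64.62844848632812, 63.270835876464844), 12.835609436035156)
scene hole 2373 ((466.6385498046875, 71.08381652832031), (25.118488311767578, 26.823591232299805), 14.743562698364258)
```

Run:
```python
from h import *
a=cv2.imread("pics/port_top.png");b=cv2.imread("pics/port_scene.png")
d=np.load("scene1.npz");i=d["img"][150:210,255:315];i=cv2.resize(i,None,fx=6,fy=6,interpolation=cv2.INTER_CUBIC)
for x in(a,b): cv2.drawMarker(x,(120,120),(0,0,255),0,8)
o=np.zeros((480,700,3),np.uint8);o[:240,:240]=a;o[240:,:240]=b;o[:360,260:620]=i
cv2.imwrite("pics/p7.png",o)
```

```text
(no output)
```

View pics/p7.png

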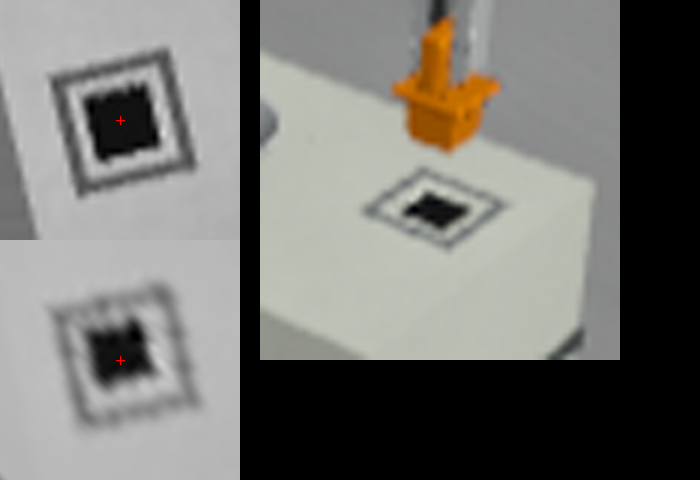

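Run:
```python
from h import *
d=dict(np.load("scene1.npz"))
# +0.5*(1-1/6) resize half-pixel shift ignored alike in both
print(onplane(d,[[286.1,164.7]],.203)*1000, onplane(d,[[284.2,184.75]],.1285)*1000)
print(onplane(d,[[286.1,164.7]],.206)*1000)
```

```text
[[461.18313274  69.89230707]] [[465.54220696  72.28125315]]
[[464.95402057  73.73944228]]
```

Run:
```python
from rig import *
from h import *
s=sense();show(s);print(plan(s,[.4633,.0693,.145],103.5))
```

```text
t 10.8 tcp [0.4617 0.068  0.1812] yaxis [ 0.01   0.005 -1.   ] jaw -76.45 q [0.07 0.1  1.74 0.   1.29 1.4 ] F [-0.3  0.8 -1.1] T [ 0.04  0.01 -0.06] gap 0.0138
{'shift': array([-0.038,  0.906, -0.02 ]), 'turn0': array([ -0.121, -22.494,  -0.023]), 'turn180': array([ 0.015,  0.006, -0.077])}
```

>>> {"api": "send_rows", "payload": {"commands": [[255,[-0.03,0.3,-0.02],[0.01,0,-0.08]],[255,[0,0.3,0],[0,0,0]],[255,[0,0.25,0],[0,0,0]],[255,[0,0,0],[0,0,0]]]}}

```text
time_s: 11.3
eef_pos: [0.4624, 0.0709, 0.1436]
tcp_rot: [0.083, -0.086, 0.702, -0.702]
force: [0.1, 0.3, -1.0]
finger_gap: 0.0135
```

Run:
```python
from rig import *
from h import *
s=sense();show(s);print(plan(s,[.4633,.0693,.136],103.5))
```

```text
t 11.3 tcp [0.4624 0.0709 0.1436] yaxis [-0.004  0.    -1.   ] jaw -76.3 q [0.07 0.15 1.78 0.   1.22 1.4 ] F [ 0.1  0.3 -1. ] T [-0.    0.    0.02] gap 0.0135
{'shift': array([-0.013,  0.19 ,  0.043]), 'turn0': array([ 3.9000e-02, -2.2475e+01, -1.2000e-02]), 'turn180': array([0.008, 0.025, 0.025])}
```

>>> {"api": "send_rows", "payload": {"commands": [[255,[-0.02,0.1,0.04],[0,0.02,0.02]],[255,[0,0.1,0],[0,0,0]],[255,[0,0,0],[0,0,0]]]}}

```text
time_s: 11.68
eef_pos: [0.4638, 0.0694, 0.1354]
tcp_rot: [0.083, -0.083, 0.703, -0.702]
force: [-0.5, 0.1, -0.4]
finger_gap: 0.0138
```

>>> {"api": "send_rows", "payload": {"commands": [[255,[0,0.08,0],[0,0,0]],[255,[0,0,0],[0,0,0]]]}}

```text
time_s: 11.92
eef_pos: [0.464, 0.0694, 0.1323]
tcp_rot: [0.083, -0.083, 0.703, -0.702]
force: [0.1, -0.9, -1.4]
finger_gap: 0.0137
```

Run:
```python
from rig import *
from h import *
s=sense();show(s);print(plan(s,[.4633,.0693,.128],103.5))
```

```text
t 11.93 tcp [0.464  0.0694 0.1323] yaxis [ 0.     0.001 -1.   ] jaw -76.48 q [0.07 0.16 1.79 0.   1.19 1.4 ] F [ 0.1 -0.9 -1.4] T [ 0.07 -0.03 -0.02] gap 0.0137
{'shift': array([ 0.018,  0.106, -0.002]), 'turn0': array([-8.0000e-03, -2.2498e+01, -1.0000e-02]), 'turn180': array([ 0.007,  0.002, -0.005])}
```

>>> {"api": "send_rows", "payload": {"commands": [[255,[0,0.08,0],[0,0,0]],[255,[0,0,0],[0,0,0]]]}}

```text
time_s: 12.18
eef_pos: [0.464, 0.0694, 0.1289]
tcp_rot: [0.084, -0.083, 0.703, -0.702]
force: [0.3, -0.6, -1.2]
finger_gap: 0.014
```

>>> {"api": "send_rows", "payload": {"commands": [[255,[0,0.08,0],[0,0,0]],[255,[0,0,0],[0,0,0]]]}}

```text
time_s: 12.42
eef_pos: [0.4641, 0.0694, 0.1255]
tcp_rot: [0.084, -0.083, 0.703, -0.702]
force: [-0.1, -0.2, -1.5]
finger_gap: 0.014
```

Run:
```python
from rig import *
from h import *
s=sense();show(s)
```

```text
t 12.43 tcp [0.4641 0.0694 0.1255] yaxis [ 0.001  0.001 -1.   ] jaw -76.48 q [0.07 0.17 1.8  0.   1.17 1.4 ] F [-0.1 -0.2 -1.5] T [0.01 0.05 0.04] gap 0.014
```

>>> {"api": "send_rows", "payload": {"commands": [[255,[0,0.08,0],[0,0,0]],[255,[0,0.08,0],[0,0,0]],[255,[0,0.08,0],[0,0,0]],[255,[0,0,0],[0,0,0]]]}}

```text
time_s: 12.92
eef_pos: [0.464, 0.0694, 0.1151]
tcp_rot: [0.083, -0.083, 0.703, -0.702]
force: [0.4, -0.3, -1.0]
finger_gap: 0.0141
```

>>> {"api": "send_rows", "payload": {"commands": [[255,[0,0.06,0],[0,0,0]],[255,[0,0,0],[0,0,0]]]}}

```text
time_s: 13.18
eef_pos: [0.4641, 0.0694, 0.1126]
tcp_rot: [0.083, -0.083, 0.703, -0.702]
force: [-0.7, -0.7, -0.6]
finger_gap: 0.014
```

>>> {"api": "send_rows", "payload": {"commands": [[255,[0,0.04,0],[0,0,0]],[255,[0,0,0],[0,0,0]]]}}

```text
time_s: 13.42
eef_pos: [0.4641, 0.0694, 0.111]
tcp_rot: [0.084, -0.083, 0.703, -0.702]
force: [-0.1, 0.5, -1.5]
finger_gap: 0.0138
```

Run:
```python
from rig import *
from h import *
s=sense();show(s)
```

```text
t 13.43 tcp [0.4641 0.0694 0.111 ] yaxis [ 0.001  0.001 -1.   ] jaw -76.48 q [0.07 0.19 1.82 0.   1.14 1.4 ] F [-0.1  0.5 -1.5] T [ 0.01  0.01 -0.02] gap 0.0138
```

Next come small pushes until the contact force rises.

>>> {"api": "send_rows", "payload": {"commands": [[255,[0,0.03,0],[0,0,0]],[255,[0,0.02,0],[0,0,0]]]}}

```text
time_s: 13.68
eef_pos: [0.4643, 0.0695, 0.1097]
tcp_rot: [0.084, -0.083, 0.703, -0.702]
force: [-7.1, -1.3, 15.4]
finger_gap: 0.0138
```

>>> {"api": "send_rows", "payload": {"commands": [[255,[0,0.03,0],[0,0,0]]]}}

```text
time_s: 13.8
eef_pos: [0.4642, 0.0695, 0.1097]
tcp_rot: [0.084, -0.083, 0.702, -0.702]
force: [-10.3, -0.5, 19.9]
finger_gap: 0.0139
```

>>> {"api": "send_rows", "payload": {"commands": [[255,[0,0.03,0],[0,0,0]]]}}

```text
time_s: 13.92
eef_pos: [0.4643, 0.0694, 0.1097]
tcp_rot: [0.084, -0.082, 0.702, -0.702]
force: [-8.8, -1.2, 15.7]
finger_gap: 0.0139
```

>>> {"api": "send_rows", "payload": {"commands": [[100,[0,0,0],[0,0,0]],[100,[0,0,0],[0,0,0]],[100,[0,0,0],[0,0,0]],[100,[0,0,0],[0,0,0]],[100,[0,-0.1,0],[0,0,0]]]}}

```text
time_s: 14.55
eef_pos: [0.4643, 0.0694, 0.1137]
tcp_rot: [0.084, -0.082, 0.702, -0.702]
force: [-0.4, 0.5, 0.5]
finger_gap: 0.0566
```

>>> {"api": "send_rows", "payload": {"commands": [[100,[0,-0.5,0],[0,0,0]],[100,[0,-0.9,0],[0,0,0]],[100,[0,-0.8,0.0],[0,0.0,0]],[100,[0,-0.3,0.5],[0,0,0]],[100,[0,0,0.8],[0,0.8,0]]]}}

```text
time_s: 15.18
eef_pos: [0.4763, 0.0189, 0.2185]
tcp_rot: [0.045, -0.043, 0.706, -0.705]
force: [1.2, -1.0, -0.2]
finger_gap: 0.0572
```

Run:
```python
from rig import *
from h import *
s=sense();show(s);print(plan(s,[.512,-.1335,.21],48))
for c in("top","scene"):
    d=capture(c);W=cloud(d);np.savez(c+"2.npz",**d)
    o=orange(d)&(np.hypot(W[...,0]-.462,W[...,1]-.07)<.05)&(W[...,2]>.1);Q=W[o]
    f=Q[Q[:,2]<.145];print(c,len(Q),"flange z",np.percentile(f[:,2],[10,50,90]).round(4) if len(f) else 0,"top",np.percentile(Q[:,2],95).round(4), rect(Q[:,:2]*1000))
    n=(np.hypot(W[...,0]-.462,W[...,1]-.07)<.075)&(np.hypot(W[...,0]-.462,W[...,1]-.07)>.05)&(abs(W[...,2]-.13)<.01);print("mill z",np.median(W[n][:,2]))
```

```text
t 15.18 tcp [0.4763 0.0189 0.2185] yaxis [ 0.003  0.001 -1.   ] jaw -82.82 q [-0.04  0.1   1.66  0.    1.38  1.41] F [ 1.2 -1.  -0.2] T [ 0.    0.01 -0.01] gap 0.0572
{'shift': array([-0.409,  0.211,  3.892]), 'turn0': array([ -0.026, -16.353,  -0.017]), 'turn180': array([ 0.014,  6.147, -0.021])}Traceback (most recent call last):
  File "<stdin>", line 7, in <module>
    return _quantile_unchecked(
        a, q, axis, out, overwrite_input, method, keepdims, weights)
    return _ureduce(a,
                    func=_quantile_ureduce_func,
    ...<5 lines>...
                    overwrite_input=overwrite_input,
                    method=method)
    r = func(a, **kwargs)
    result = _quantile(arr,
                       quantiles=q,
    ...<2 lines>...
                       out=out,
                       weights=wgt)
    slices_having_nans = np.isnan(arr[-1, ...])
                                  ~~~^^^^^^^^^
IndexError: index -1 is out of bounds for axis 0 with size 0
```

>>> {"api": "send_rows", "payload": {"commands": [[100,[-0.1,0.1,0.95],[0,0,0]],[100,[-0.1,0,0.95],[0,0,0]],[100,[-0.1,0,0.95],[0,0,0]],[100,[-0.1,0,0.5],[0,0,0]],[100,[0,0,0],[0,-1,0]]]}}

```text
time_s: 15.85
eef_pos: [0.5092, -0.1195, 0.2148]
tcp_rot: [-0.092, 0.09, -0.701, 0.701]
force: [-0.1, 0.5, -0.7]
finger_gap: 0.0573
```

>>> {"api": "send_rows", "payload": {"commands": [[100,[0,0,0],[0,-1,0]],[100,[0,0,0],[0,-1,0]],[100,[0,0,0],[0,-1,0]],[100,[0,0,0],[0,-1,0]],[100,[0,0,0],[0,-1,0]]]}}

```text
time_s: 16.48
eef_pos: [0.5099, -0.1173, 0.215]
tcp_rot: [-0.335, 0.332, -0.623, 0.624]
force: [0.4, -0.7, -0.4]
finger_gap: 0.0575
```

>>> {"api": "send_rows", "payload": {"commands": [[100,[0,0,0],[0,-1,0]],[100,[0,0,0],[0,-1,0]],[100,[0,0,0],[0,-1,0]],[100,[0,0,0],[0,-1,0]],[100,[0,0,0],[0,-1,0]]]}}

```text
time_s: 17.1
eef_pos: [0.5105, -0.1145, 0.2155]
tcp_rot: [0.534, -0.532, 0.465, -0.465]
force: [-0.9, -1.1, -0.0]
finger_gap: 0.0568
```

Run:
```python
from rig import *
from h import *
s=sense();show(s);print(plan(s,[.512,-.1335,.20],48))
for c in("top","scene"):
    d=capture(c);W=cloud(d);np.savez(c+"2.npz",**d)
    o=orange(d)&(np.hypot(W[...,0]-.462,W[...,1]-.07)<.05)&(W[...,2]>.1);Q=W[o];f=Q[Q[:,2]<.146]
    if len(f): print(c,len(Q),len(f),"flange z",np.percentile(f[:,2],[10,50,90]).round(4),"top",np.percentile(Q[:,2],95).round(4), rect(Q[:,:2]*1000))
    n=(np.hypot(W[...,0]-.462,W[...,1]-.07)<.075)&(np.hypot(W[...,0]-.462,W[...,1]-.07)>.05)&(abs(W[...,2]-.13)<.01);print("mill z",np.median(W[n][:,2]))
```

```text
t 17.1 tcp [ 0.5105 -0.1145  0.2155] yaxis [ 0.003  0.002 -1.   ] jaw 7.8 q [-0.29  0.21  1.54  0.    1.39 -0.43] F [-0.9 -1.1 -0. ] T [-0.01 -0.13  0.  ] gap 0.0568
{'shift': array([ 0.477,  0.386, -0.029]), 'turn0': array([-2.400e-02, -5.025e+00, -4.000e-03]), 'turn180': array([ 5.0000e-03,  1.7475e+01, -3.1000e-02])}
top 186 119 flange z [0.1327 0.1349 0.1377] top 0.1724 ((460.5088195800781, 69.11493682861328), (39.66900634765625, 41.14455795288086), 14.707466125488281)
mill z 0.1291477905556626
scene 124 62 flange z [0.1323 0.1344 0.1422] top 0.1702 ((468.8655090332031, 71.29698181152344), (42.79718780517578, 43.10383987426758), 17.803726196289062)
mill z 0.12755965930205426
```

>>> {"api": "send_rows", "payload": {"commands": [[100,[0.4,0,0],[0,-1,0]],[100,[0,0,0],[0,-1,0]],[100,[0,0,0],[0,-1,0]],[100,[0,0,0],[0,-1,0]],[100,[0,0,0],[0,-1,0]]]}}

```text
time_s: 17.82
eef_pos: [0.5132, -0.1292, 0.2157]
tcp_rot: [0.661, -0.659, 0.254, -0.255]
force: [0.8, -0.6, -0.4]
finger_gap: 0.0572
```

Run:
```python
from rig import *
from h import *
s=sense();show(s);print(plan(s,[.512,-.1342,.118],48))
```

```text
t 17.82 tcp [ 0.5132 -0.1292  0.2157] yaxis [ 0.003  0.003 -1.   ] jaw 47.8 q [-0.32  0.22  1.52  0.    1.4  -1.15] F [ 0.8 -0.6 -0.4] T [ 0.04 -0.17 -0.01] gap 0.0572
{'shift': array([ 0.062,  2.442, -0.121]), 'turn0': array([-0.026, -0.025,  0.002]), 'turn180': array([-3.0000e-03,  2.2475e+01, -4.1000e-02])}
```

>>> {"api": "send_rows", "payload": {"commands": [[100,[0.06,0.5,-0.12],[-0.02,0,0]],[100,[0,0.7,0],[0,0,0]],[100,[0,0.6,0],[0,0,0]],[100,[0,0.3,0],[0,0,0]],[100,[0,0,0],[0,0,0]]]}}

```text
time_s: 18.45
eef_pos: [0.5127, -0.1332, 0.1304]
tcp_rot: [0.658, -0.658, 0.258, -0.26]
force: [-0.0, -0.0, 0.8]
finger_gap: 0.057
```

Run:
```python
from rig import *
from h import *
s=sense();show(s);print(plan(s,[.512,-.1342,.118],48))
```

```text
t 18.45 tcp [ 0.5127 -0.1332  0.1304] yaxis [ 0.002  0.    -1.   ] jaw 47.05 q [-0.32  0.29  1.63  0.    1.21 -1.15] F [-0.  -0.   0.8] T [-0.01 -0.14 -0.01] gap 0.057
{'shift': array([ 0.003,  0.311, -0.031]), 'turn0': array([-0.012, -0.119,  0.012]), 'turn180': array([-1.8000e-02,  2.2381e+01, -1.9000e-02])}
```

>>> {"api": "send_rows", "payload": {"commands": [[100,[0,0.2,-0.03],[0,-0.1,0]],[100,[0,0.08,0],[0,0,0]],[255,[0,0,0],[0,0,0]],[255,[0,0,0],[0,0,0]],[255,[0,0,0],[0,0,0]]]}}

```text
time_s: 19.08
eef_pos: [0.513, -0.1344, 0.1208]
tcp_rot: [0.66, -0.659, 0.252, -0.256]
force: [-0.3, -0.0, 0.3]
finger_gap: 0.0304
```

>>> {"api": "send_rows", "payload": {"commands": [[255,[0,0,0],[0,0,0]],[255,[0,0,0],[0,0,0]],[255,[0,0,0],[0,0,0]],[255,[0,0,0],[0,0,0]]]}}

```text
time_s: 19.58
eef_pos: [0.513, -0.1346, 0.121]
tcp_rot: [0.66, -0.659, 0.252, -0.256]
force: [0.6, -0.0, 0.6]
finger_gap: 0.0116
```

Run:
```python
from rig import *
from h import *
s=sense();show(s);M=tool(s);print("F tool",(M.T@s["force"]).round(1))
```

```text
t 19.57 tcp [ 0.513  -0.1346  0.121 ] yaxis [ 0.006 -0.001 -1.   ] jaw 47.82 q [-0.33  0.3   1.64  0.    1.19 -1.16] F [ 0.6 -0.   0.6] T [-0.1  -0.02 -0.  ] gap 0.0116
F tool [ 0.5 -0.5  0.4]
```

>>> {"api": "send_rows", "payload": {"commands": [[255,[0,0,0],[0,0.5,0]],[255,[0,0,0],[0,1,0]],[255,[0,0,0],[0,1,0]],[255,[0,0,0],[0,1,0]],[255,[0,0,0],[0,1,0]]]}}

```text
time_s: 20.2
eef_pos: [0.5132, -0.1344, 0.121]
tcp_rot: [0.546, -0.544, 0.449, -0.453]
force: [1.0, -0.7, 0.1]
finger_gap: 0.012
```

Run:
```python
from rig import *
from h import *
s=sense();show(s);M=tool(s);print("F tool",(M.T@s["force"]).round(1))
```

```text
t 20.2 tcp [ 0.5132 -0.1344  0.121 ] yaxis [ 0.006 -0.001 -1.   ] jaw 10.76 q [-0.33  0.3   1.64  0.    1.19 -0.51] F [ 1.  -0.7  0.1] T [-0.13 -0.09  0.11] gap 0.012
F tool [ 0.9 -0.1  0.8]
```

>>> {"api": "send_rows", "payload": {"commands": [[255,[0,0,0],[0,1,0]],[255,[0,0,0],[0,1,0]],[255,[0,0,0],[0,1,0]],[255,[0,0,0],[0,1,0]],[255,[0,0,0],[0,1,0]]]}}

```text
time_s: 20.82
eef_pos: [0.5136, -0.1345, 0.121]
tcp_rot: [-0.352, 0.349, -0.612, 0.616]
force: [1.4, -0.9, 0.8]
finger_gap: 0.0117
```

>>> {"api": "send_rows", "payload": {"commands": [[255,[0,0,0],[0,1,0]],[255,[0,0,0],[0,1,0]],[255,[0,0,0],[0,1,0]],[255,[0,0,0],[0,0.5,0]]]}}

```text
time_s: 21.32
eef_pos: [0.5138, -0.1347, 0.121]
tcp_rot: [-0.188, 0.184, -0.681, 0.684]
force: [0.7, -0.1, -0.1]
finger_gap: 0.0117
```

Run:
```python
from rig import *
from h import *
s=sense();show(s);M=tool(s);print("F tool",(M.T@s["force"]).round(1))
```

```text
t 21.32 tcp [ 0.5138 -0.1347  0.121 ] yaxis [ 0.007 -0.002 -1.   ] jaw -59.56 q [-0.33  0.3   1.64 -0.    1.19  0.71] F [ 0.7 -0.1 -0.1] T [-0.16  0.23  0.1 ] gap 0.0117
F tool [-0.6  0.1  0.5]
```

Next I turn in small steps toward the stop, expected at jaw ≈ −76.5°.

>>> {"api": "send_rows", "payload": {"commands": [[255,[0,0,0],[0,0.6,0]],[255,[0,0,0],[0,0.5,0]],[255,[0,0,0],[0,0.3,0]],[255,[0,0,0],[0,0.2,0]]]}}

```text
time_s: 21.82
eef_pos: [0.5138, -0.1348, 0.121]
tcp_rot: [-0.108, 0.103, -0.698, 0.7]
force: [1.2, -0.3, 0.3]
finger_gap: 0.0118
```

Run:
```python
from rig import *
from h import *
s=sense();show(s)
```

```text
t 21.82 tcp [ 0.5138 -0.1348  0.121 ] yaxis [ 0.007 -0.003 -1.   ] jaw -72.82 q [-0.33  0.3   1.64 -0.    1.19  0.95] F [ 1.2 -0.3  0.3] T [-0.11  0.22  0.05] gap 0.0118
```

>>> {"api": "send_rows", "payload": {"commands": [[255,[0,0,0],[0,0.2,0]],[255,[0,0,0],[0,0.2,0]]]}}

```text
time_s: 22.08
eef_pos: [0.5138, -0.1349, 0.121]
tcp_rot: [-0.087, 0.083, -0.701, 0.703]
force: [0.4, -0.7, 1.1]
finger_gap: 0.0119
```

Run:
```python
from rig import *
from h import *
s=sense();show(s)
```

```text
t 22.07 tcp [ 0.5138 -0.1349  0.121 ] yaxis [ 0.007 -0.003 -1.   ] jaw -76.18 q [-0.33  0.3   1.64 -0.    1.19  1.  ] F [ 0.4 -0.7  1.1] T [-0.14  0.16  0.06] gap 0.0119
```

>>> {"api": "send_rows", "payload": {"commands": [[255,[0,0,0],[0,0.15,0]],[255,[0,0,0],[0,0.15,0]]]}}

```text
time_s: 22.32
eef_pos: [0.5139, -0.1349, 0.121]
tcp_rot: [-0.072, 0.067, -0.702, 0.705]
force: [-0.0, -0.6, -0.6]
finger_gap: 0.0119
```

Run:
```python
from rig import *
from h import *
s=sense();show(s)
```

```text
t 22.32 tcp [ 0.5139 -0.1349  0.121 ] yaxis [ 0.007 -0.003 -1.   ] jaw -78.7 q [-0.33  0.3   1.64 -0.    1.19  1.05] F [-0.  -0.6 -0.6] T [-0.19  0.06  0.47] gap 0.0119
```

>>> {"api": "send_rows", "payload": {"commands": [[255,[0,0,0],[0,0.15,0]],[255,[0,0,0],[0,0.15,0]]]}}

```text
time_s: 22.58
eef_pos: [0.5137, -0.1349, 0.121]
tcp_rot: [-0.056, 0.052, -0.704, 0.706]
force: [-2.3, -1.9, 1.9]
finger_gap: 0.0123
```

Run:
```python
from rig import *
from h import *
s=sense();show(s)
```

```text
t 22.57 tcp [ 0.5137 -0.1349  0.121 ] yaxis [ 0.006 -0.003 -1.   ] jaw -81.21 q [-0.33  0.3   1.64 -0.    1.19  1.09] F [-2.3 -1.9  1.9] T [-0.27  0.59  0.56] gap 0.0123
```

>>> {"api": "send_rows", "payload": {"commands": [[255,[0,0,0],[0,-0.5,0]],[255,[0,0,0],[0,-1,0]],[255,[0,0,0],[0,-1,0]],[255,[0,0,0],[0,-1,0]],[255,[0,0,0],[0,-1,0]]]}}

```text
time_s: 23.2
eef_pos: [0.5135, -0.1348, 0.121]
tcp_rot: [-0.275, 0.271, -0.651, 0.654]
force: [-0.1, -0.6, 0.4]
finger_gap: 0.0119
```

>>> {"api": "send_rows", "payload": {"commands": [[255,[0,0,0],[0,-1,0]],[255,[0,0,0],[0,-1,0]],[255,[0,0,0],[0,-1,0]],[255,[0,0,0],[0,-1,0]],[255,[0,0,0],[0,-1,0]]]}}

```text
time_s: 23.82
eef_pos: [0.5133, -0.1346, 0.121]
tcp_rot: [-0.485, 0.483, -0.514, 0.517]
force: [-0.2, -0.8, 1.0]
finger_gap: 0.012
```

>>> {"api": "send_rows", "payload": {"commands": [[255,[0,0,0],[0,-1,0]],[255,[0,0,0],[0,-0.4,0]],[255,[0,0,0],[0,0,0]]]}}

```text
time_s: 24.2
eef_pos: [0.5133, -0.1346, 0.121]
tcp_rot: [0.534, -0.531, 0.463, -0.467]
force: [0.3, -0.5, 0.0]
finger_gap: 0.0117
```

Run:
```python
from rig import *
from h import *
s=sense();show(s)
```

```text
t 24.2 tcp [ 0.5133 -0.1346  0.121 ] yaxis [ 0.006 -0.    -1.   ] jaw 7.78 q [-0.33  0.3   1.64  0.    1.19 -0.46] F [ 0.3 -0.5  0. ] T [-0.18  0.04  0.02] gap 0.0117
```

>>> {"api": "send_rows", "payload": {"commands": [[255,[0,0,0],[0,-0.5,0]],[255,[0,0,0],[0,-0.2,0]],[255,[0,0,0],[0,0,0]],[255,[0,0,0],[0,0,0]]]}}

```text
time_s: 24.7
eef_pos: [0.5133, -0.1346, 0.121]
tcp_rot: [0.555, -0.552, 0.438, -0.441]
force: [0.0, 0.2, 0.7]
finger_gap: 0.012
```

Run:
```python
from rig import *
from h import *
s=sense();show(s)
for c in("top","scene"):
    d=capture(c);W=cloud(d);np.savez(c+"3.npz",**d)
    H=cv2.cvtColor(d["img"],cv2.COLOR_BGR2HSV)
    red=((H[...,0]<8)|(H[...,0]>172))&(H[...,1]>140)&(H[...,2]>50)&(np.hypot(W[...,0]-.513,W[...,1]+.134)<.04)&(W[...,2]>.15)
    print(c,"red tip",red.sum(),W[red].mean(0).round(4) if red.any() else None)
    o=orange(d)&(np.hypot(W[...,0]-.462,W[...,1]-.07)<.05)&(W[...,2]>.1);Q=W[o];f=Q[Q[:,2]<.146]
    if len(f): print("flange z",np.percentile(f[:,2],[10,50,90]).round(4))
    for q in("tumbler","bowl","jar"):
        r=spot_in(q,c); print(q,np.round(r[0]["point"],3) if r else None)
i=np.load("scene3.npz")["img"][110:210,190:320];cv2.imwrite("pics/s8.png",cv2.resize(i,None,fx=5.5,fy=5.5,interpolation=cv2.INTER_CUBIC))
```

```text
t 24.7 tcp [ 0.5133 -0.1346  0.121 ] yaxis [ 0.006  0.    -1.   ] jaw 13.08 q [-0.33  0.3   1.64  0.    1.19 -0.56] F [0.  0.2 0.7] T [-0.19 -0.01  0.02] gap 0.012
top red tip 0 None
flange z [0.1319 0.1349 0.1377]
tumbler [0.703 0.314 0.048]
bowl [0.462 0.072 0.139]
jar [ 0.485 -0.44   0.099]
scene red tip 12 [ 0.5121 -0.1181  0.1762]
flange z [0.1328 0.1344 0.1432]
tumbler [0.709 0.309 0.066]
bowl [0.465 0.523 0.026]
jar [ 0.502 -0.43   0.058]
```

View pics/s8.png

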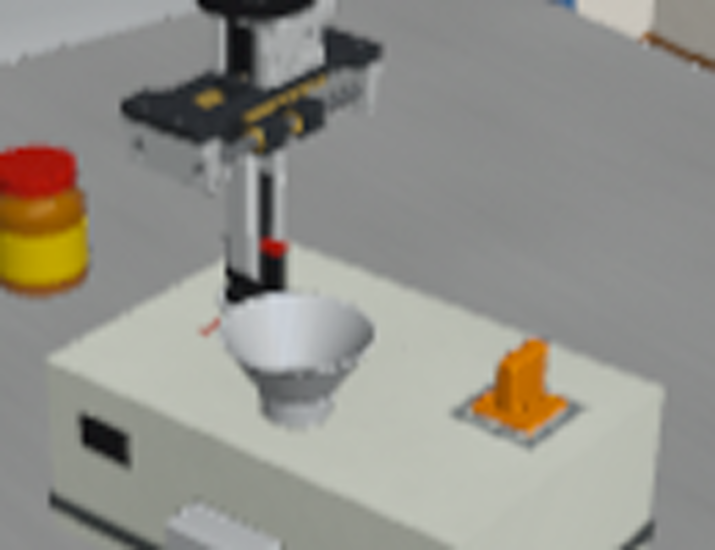

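Run:
```python
from rig import *
from h import *
show(sense());print(close_job())
```

```text
t 25.1 tcp [ 0.5132 -0.1346  0.121 ] yaxis [ 0.006  0.    -1.   ] jaw 13.16 q [-0.33  0.3   1.64  0.    1.19 -0.56] F [ 0.4  0.  -0.5] T [-0.19  0.05  0.07] gap 0.0122
the job is handed in; nothing more can be done
None
```

The plug is fully home and the wing screw has been seated and backed off a quarter turn. I handed the job in at 25.1 s with the gripper still holding the screw.

- **Plug:** I took the orange plug farthest to the robot's right and pushed it in until it met firm resistance, about 15–20 N, at the expected depth. The flange top then measured about 6 mm above the mill top in both cameras, which matches its 6 mm thickness, so it lies flush.
- **Screw:** I turned it clockwise until the torque rose to about 0.5 N m, at the angle where the stop was expected. I then backed it off to a jaw angle of 13.2°, where 13.5° would be an exact quarter turn. The hold was steady with a 12 mm gap and almost no force.

**What failed or disagreed:**
- **First grasp missed:** the fingers closed above the plug because the real fingertips sit about 30 mm above the reported tool point. I lowered the target and the second grasp held.
- **Cameras disagree:** the two differ by about 5 mm in position.
- **Red-end check off:** in the last scene picture the red end points to the blue-mark side, but my rough reading of its angle was about 8° away from the jaw angle. It came from only 12 pixels, so I trusted the jaw angle.
- **Bowl misread:** the tumbler and jar read within about 6 mm of where they started in both cameras. The top-camera network took the plug for the bowl, so the bowl is confirmed unmoved only by the scene camera.

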